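Hold the drip board out under the hanging candles

ROBOT

A 7-joint arm with a two-finger parallel gripper is mounted at the origin on the work surface. World frame = base frame: x ahead of the robot, y to its left, z up, the work surface at z = 0. Lengths are in m, angles in rad, forces in N, time in s.
With the tool pointing down it reaches from about 0.35 to 0.9 m from the base axis. Payload 8.1 kg.
Tool frame: the origin (TCP) lies between the finger pads; the fingertips stand 17 mm ahead of it and the grasp point (between the pads) lies 2 mm behind it; z points along the fingers, y is the direction in which the jaws open and shut (so a half turn about z gives the same grasp; the last joint's range is limited). The gripper opens to 92 mm and grips with 3 to 60 N. Pads are 19 mm wide; open, the fingers measure 130 mm over their backs; the gripper's body (75 mm by 190 mm) begins 47 mm behind the grasp point.
Start: joints at [-0.103, 0.434, 0.025, 1.573, -0.012, 1.134, -0.075], TCP at [0.625, -0, 0.244] pointing down, gripper open.
Joint ranges: [-2.62, 2.62], [-0.44, 2.09], [-1.27, 1.32], [0.08, 2.57], [-1.32, 4.46], [0.12, 2], [-2.74, 2.74]. Speed limits (rad/s): [2.22, 2.22, 3.01, 3.01, 3.14, 3.14, 3.14].

INTERFACE

Orientations are given as a rotation vector (axis times angle).
In Python, from cell import arm gives the robot as it stands. The module is installed in compiled form; this text tells all that it offers.
- The arm moves only by the shell command python3 -m crank 'ROWS' [FORCE]. ROWS is JSON, a list of rows, each a list of 5 numbers: the opening, from 0 (shut) to 1 (fully open), then the shift along the world's x, y, z normalised to -1 to 1, where 1 is 40 cm, then the turn about the world's z normalised to -1 to 1, where 1 is 60 degrees. In form: [[fingers, tx, ty, tz, twist], ...]. A call has exactly 8 rows; each row shifts and turns the commanded pose from where the row before left it; what a row does not reach is not made up. A row lasts 1/12 s, in which the tool goes at most 41.7 mm and 7.16 degrees, less where a joint would pass 70% of its speed; a pose out of reach is approached as far as the arm can. A call with a number of a shift or a turn outside -1 to 1 is refused whole. A call with a gripper value outside its range is refused whole. The fingers move at their own pace and stop on an object; FORCE is the grip in N (left out, the last holds). Time passes only in rows, so rows that do not move let the fingers close, or fill a call up. It gives the time, the measured TCP pose, the force and the opening at its end, in the units of the state.
- arm.observe(): the state, without advancing time (a new reading comes with each control period).
- arm.get_image(name): name is "scene" or "side" or "wrist"; returns the picture (400x640x3 uint8, red, green, blue); there is no depth.
- arm.get_calibration(name): a dict with "intrinsics" (3x3 intrinsics, pixels), "distortion" ([k1, k2, p1, p2, k3] as OpenCV has them; the pictures are not rectified), "extrinsics" (4x4, takes a point from camera to world coordinates). Camera axes: x right, y down, z forward; pixel columns grow to the right and rows downward; lengths in m; the calibration is good to about 2 mm. A picture is of the moment at which its call begins: read the wrist's pose just before it. get_calibration takes no time and is no camera call; for the wrist camera it gives the pose at the moment of the call.
- arm.sign_off(): hands the job in, once; it reports no verdict.
The state is a dict: "clock": time; "joints": joint angles; "dq": joint speeds; "joint_efforts": joint torques, N m; "position": TCP position; "ee_rot": TCP orientation; "force": force on the tool from outside, world axes, zero at the start; "ft_torque": the same for the moment, N m; "width": opening from 0.0 (shut) to 1.0 (fully open).
Only numpy, scipy, OpenCV 4.12 (cv2) and the standard library are available. Lean on these libraries where they do the work, as an engineer would, in place of code of your own. Each camera call takes 0.05 s, during which the arm holds its last target.

TASK

Slide the wooden drip board, with the dish on it, outward along its stand and under the hanging candles until its front end is level with the pointed steel marker. It will then be far enough out to tip, so keep hold of it: finish while still holding the board, flat on its stand and at rest, with the dish still in its place on it. Slide it without lifting it off the stand or letting it tip, and leave everything else where it is.

Things in the scene. Friction and masses are not known exactly. Their poses are not given: they have to be found in the camera images.
- stand: wooden stand fixed to the table, top 220 mm (its x) by 200 mm (its y), 90 mm high. Origin on the table under its centre; +x is outward, the way the board slides; z up. Two guide strips, 12 mm high and 14 mm wide, run along x on its top at y = +-55 mm, so the board between them has 3 mm play each side and can only slide along x
- stand_edge (a point): middle of the stand's outer top edge (stand frame x = 110 mm, z = 90 mm), over which the board tips when its overhang is too long and nobody holds it
- rack: wooden drying rack fixed to the table beyond the stand's outer edge, parallel to the stand (same axes, same y). Origin on the table in the board's middle line, level with the marker; +x is outward. A gate of two posts (16 mm square, 270 mm high, at x = -50 mm, y = +-90 mm) with a crossbar on top; two candles hang from it at x = -50 mm, y = +-22 mm, with lower ends 172 mm above the table. The board and dish pass between the posts and under the candles
- marker (a point): point of the marker: an upright steel rod, 14 mm thick with a pointed top 130 mm above the table, on the rack's foot just beside the board's path (rack frame x = 0, y = -65 mm, on the far side from the robot). The board's front end has to come level with it along the sliding direction
- board: pale wooden drip board 340 mm (x) x 90 mm (y) x 14 mm, about 0.26 kg, lying between the guide strips. Origin at the centre of its underside; +x points outward along its length to its front end. A wooden grip block, 24 mm (x) x 30 mm (y) x 45 mm high, stands on it 145 mm behind its centre, 25 mm from its rear end
- board_grip (a point): centre of the grip block that stands on the board (board frame x = -145 mm, 36 mm above the board's underside, so 126 mm above the table); the block's top is 149 mm above the table, the board's upper face 104 mm
- board_front (a point): middle of the upper edge of the board's front end (board frame x = 170 mm), 315 mm ahead of the grip block's centre
- dish: loose dark iron drip dish, 72 mm across, 26 mm high, 0.28 to 0.5 kg, standing on the board about 50 mm behind its front end; origin at the centre of its underside. It slips if the board is jerked
- tin: small plain metal can, 34 mm across, 42 mm high, standing on the stand's top beside the far guide strip; bystander, leave alone; origin at the centre of its underside
- jar: lidded jar, 64 mm across, 75 mm high, on the table beside the stand's far side; bystander, leave alone; origin at the centre of its underside
- sticks: tied bundle of wooden sticks 200 x 50 x 24 mm, lying on the table on the robot's side of the stand; bystander, leave alone; origin at the centre of its underside
- scraper: flat scraper lying on the table beyond the stand; bystander, leave alone
- brush: brush lying on the table to the robot's left; bystander, leave alone
- wax: block of wax 100 x 70 x 35 mm at the left of the table; bystander, leave alone; origin at the centre of its underside
- mug: clay mug, 76 mm across, 85 mm high, at the right of the table; bystander, leave alone; origin at the centre of its underside
Things that resemble listed ones, but are neither listed nor needed, are in the scene too. What is shaped like the dish but blue or green is not meant.

How it is judged:
By the outcome, as a careful person would: the job done as asked, in the order asked, and still so for the second after the job is handed in, while the arm keeps its last pose, push and grip.
It also fails if it takes over 32 s, if anything falls off the work surface, if the arm or the gripper's body presses on something with over 40 N, if the wrist force passes 120 N, or if a joint passes its speed limit or range.

## Working session

There is one attempt and no reset: what is moved stays moved. The work goes in short steps, Python scripts to look and compute and a shell command to move; the robot and the scene stay as the last step left them, time stands still between calls to the robot, and variables do not carry over. Pictures are saved under pics/ and viewed, and the job is handed in when it is done.

```bash
mkdir -p pics; python3 - <<'E'
from cell import arm
import cv2
print(arm.observe())
for n in ("scene","side","wrist"):
    c=arm.get_calibration(n); print(n,c)
    cv2.imwrite(f"pics/{n}0.png",arm.get_image(n)[:,:,::-1])
E
```

```text
{'clock': 0.0, 'joints': array([-0.10260502,  0.43519275,  0.02493711,  1.57409279, -0.01158434,
        1.13402253, -0.07508833]), 'dq': array([ 1.38719989e-03, -7.32431162e-04,  7.16379526e-04, -4.66313618e-07,
       -1.34131263e-03,  1.66379818e-03,  1.83231809e-03]), 'joint_efforts': array([ 3.89017032e-04, -6.67853522e+01,  9.84863900e-01, -3.14464223e+01,
       -6.05165795e-02,  4.27553023e-02,  1.12382318e-04]), 'position': array([ 6.24507589e-01, -3.66804902e-05,  2.42964997e-01]), 'ee_rot': array([-2.22074472e+00, -2.22071383e+00,  1.89362885e-03]), 'force': array([-0.24762917,  0.23882245,  0.01973757]), 'ft_torque': array([-0.03152908, -0.02360358, -0.06126979]), 'width': 0.9990340832726445}
scene {'intrinsics': array([[448.14972729,   0.        , 318.53203611],
       [  0.        , 448.14972729, 202.63031578],
       [  0.        ,   0.        ,   1.        ]]), 'distortion': array([-0.02236749,  0.        ,  0.        ,  0.        ,  0.        ]), 'extrinsics': array([[-0.44576508,  0.75924237, -0.47417773,  1.30685038],
       [ 0.89503086,  0.36939423, -0.24993532, 
[... 575 characters left out ...]
15,  0.87453769],
       [ 0.        ,  0.        ,  0.        ,  1.        ]])}
wrist {'intrinsics': array([[357.68601365,   0.        , 318.64671908],
       [  0.        , 357.68601365, 194.64884254],
       [  0.        ,   0.        ,   1.        ]]), 'distortion': array([-0.07575954,  0.        ,  0.        ,  0.        ,  0.        ]), 'extrinsics': array([[ 9.99999664e-01,  5.61937535e-04, -5.96206647e-04,
         6.24407579e-01],
       [ 3.96795544e-04, -9.68854008e-01, -2.47632297e-01,
         6.57237440e-02],
       [-7.16791082e-04,  2.47631977e-01, -9.68853905e-01,
         3.83422666e-01],
       [ 0.00000000e+00,  0.00000000e+00,  0.00000000e+00,
         1.00000000e+00]])}
```

View pics/scene0.png

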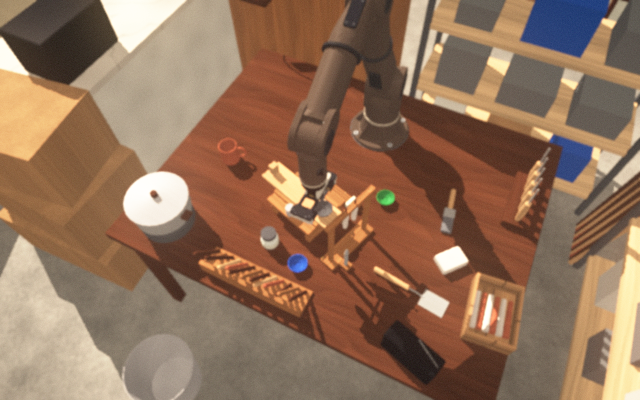

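View pics/side0.png

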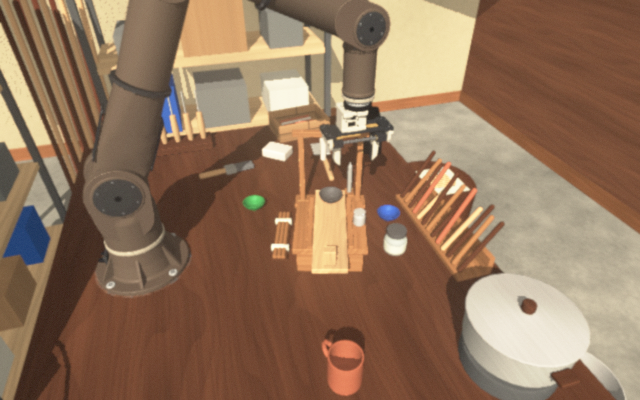

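View pics/wrist0.png

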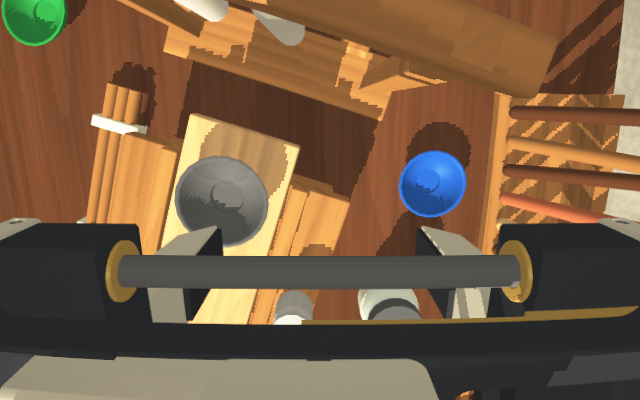

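```bash
python3 - <<'E'
import cv2
a=cv2.imread("pics/side0.png")[115:285,235:415]
cv2.imwrite("pics/sc.png",cv2.resize(a,None,fx=4,fy=3.5,interpolation=cv2.INTER_CUBIC)[:,:])
a=cv2.imread("pics/scene0.png")[150:285,250:400]
cv2.imwrite("pics/scc.png",cv2.resize(a,None,fx=4.4,fy=4.4,interpolation=cv2.INTER_CUBIC))
E
```

```text
(no output)
```

View pics/sc.png

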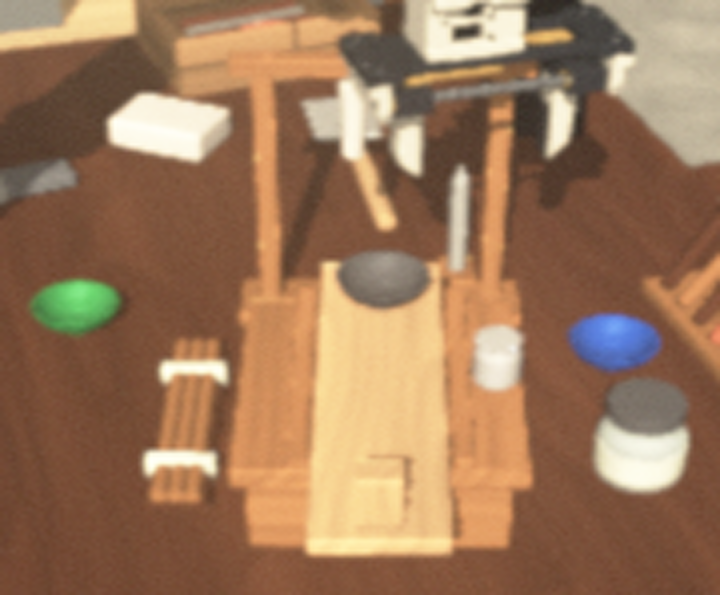

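View pics/scc.png

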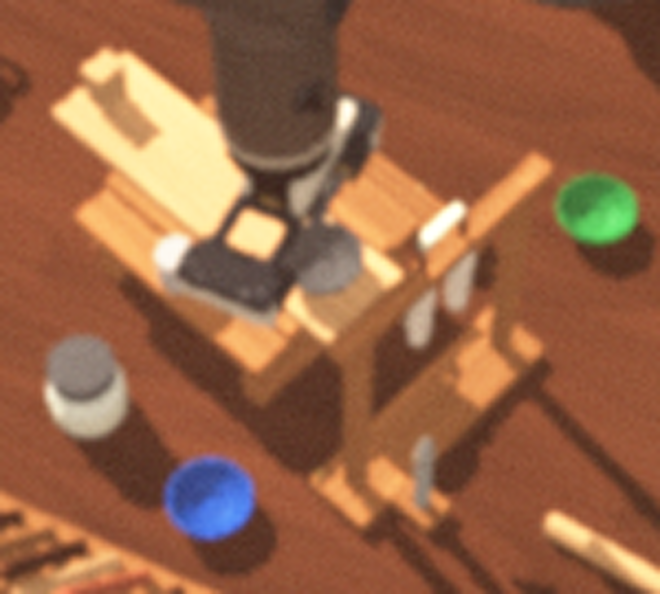

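```bash
cat > h.py <<'E'
import numpy as np,cv2
from cell import arm
def ray(n,uv,cal=None):
    c=cal or arm.get_calibration(n);p=cv2.undistortPoints(np.array([[uv]],float),c["intrinsics"],c["distortion"])[0,0]
    E=c["extrinsics"];return E[:3,3],E[:3,:3]@np.array([p[0],p[1],1])
def onz(n,uv,z,cal=None):
    o,d=ray(n,uv,cal);return o+d*(z-o[2])/d[2]
def proj(n,P):
    c=arm.get_calibration(n);E=np.linalg.inv(c["extrinsics"]);r,_=cv2.Rodrigues(E[:3,:3])
    return cv2.projectPoints(np.atleast_2d(P).astype(float),r,E[:3,3],c["intrinsics"],c["distortion"])[0][:,0]
E
python3 - <<'E'
from h import *
S=lambda u,v:((u+.5)/4-.5+235,(v+.5)/3.5-.5+115)
C=lambda u,v:((u+.5)/4.4-.5+250,(v+.5)/4.4-.5+150)
np.set_printoptions(precision=4,suppress=True)
for k,uv in dict(RL=(307,540),RR=(451,540),FL=(321,263),FR=(440,263)).items(): print(k,onz("side",S(*uv),.104))
print("mk side",onz("side",S(460,166),.13))
print("mk scene",onz("scene",C(425,438),.13))
print("scene board RL?,RR?",onz("scene",C(52,108),.104),onz("scene",C(332,340),.104),onz("scene",C(403,275),.104))
print("block top side",[onz("side",S(*p),.149) for p in((352,474),(404,474),(358,456),(408,456))])
print("block top scene",[onz("scene",C(*p),.149) for p in((80,70),(103,88),(126,65),(105,47))])
print("cand front wrist", [onz("wrist",p,.104) for p in((190,113),(300,147))])
E
```

```text
RL [ 0.4217 -0.2639  0.104 ]
RR [ 0.5063 -0.2894  0.104 ]
FL [0.5233 0.059  0.104 ]
FR [0.6107 0.0322 0.104 ]
mk side [0.6649 0.1409 0.13  ]
mk scene [0.6642 0.139  0.13  ]
scene board RL?,RR? [ 0.5033 -0.2923  0.104 ] [0.6048 0.0301 0.104 ] [0.5238 0.0558 0.104 ]
block top side [array([ 0.4538, -0.2535,  0.149 ]), array([ 0.484 , -0.2626,  0.149 ]), array([ 0.4627, -0.2369,  0.149 ]), array([ 0.4921, -0.2458,  0.149 ])]
block top scene [array([ 0.4838, -0.2695,  0.149 ]), array([ 0.492 , -0.2421,  0.149 ]), array([ 0.4619, -0.2365,  0.149 ]), array([ 0.4528, -0.2624,  0.149 ])]
cand front wrist [array([0.5249, 0.0593, 0.104 ]), array([0.6098, 0.0327, 0.104 ])]
```

Candidates:
- **Board:** the pale board at side (330,230), with its grip block at (330,250). The stand's guide strips look similar.
- **Dish:** dark iron at side (331,195). The blue dish at (388,213) and green dish at (254,202) are decoys.
- **Marker:** the grey pointed rod at side (350,163), scene (346,249). The white candles and grey tin are not it.

In the crops, the rod beside the far post and the block on the pale board match the descriptions. The board yaw comes out at about 72.3°, the grip at about (0.472, -0.252), and the travel at about 120 mm. Next I move above the block and turn the jaws along the board.

```bash
python3 -m crank '[[1,-0.03,-0.05,0,0.08],[1,-0.05,-0.08,0,0.11],[1,-0.05,-0.08,0,0.115],[1,-0.05,-0.08,0,0.115],[1,-0.05,-0.08,0,0.115],[1,-0.05,-0.08,0,0.115],[1,-0.05,-0.08,0,0.115],[1,-0.04,-0.08,0,0.115]]' 30
python3 -m crank '[[1,-0.01,-0.02,0,0.115],[1,0,0,0,0.11],[1,0,0,0,0.1],[1,0,0,0,0],[1,0,0,0,0],[1,0,0,0,0],[1,0,0,0,0],[1,0,0,0,0]]'
python3 - <<'E'
from h import *
c=arm.get_calibration("wrist")
cv2.imwrite("pics/w1.png",arm.get_image("wrist")[:,:,::-1])
cv2.imwrite("pics/side1.png",cv2.resize(arm.get_image("side")[100:290,230:420,::-1],None,fx=3,fy=3,interpolation=cv2.INTER_CUBIC))
import pickle;pickle.dump(c,open("w1.pkl","wb"))
o=arm.observe();print(o);
import scipy.spatial.transform as t;print(t.Rotation.from_rotvec(o["ee_rot"]).as_matrix())
E
```

```text
clock: 0.82
position: [0.4755, -0.2447, 0.2437]
ee_rot: [-0.998, -2.978, 0.0]
force: [0.8, -0.4, 0.1]
width: 0.999
clock: 1.48
position: [0.4735, -0.2511, 0.2437]
ee_rot: [-0.489, -3.103, -0.0]
force: [0.3, -0.5, 0.3]
width: 0.999
{'clock': 1.5833, 'joints': array([ 0.49639603,  0.29881279, -0.13877948,  1.78093108,  0.04660463,
        1.06510753,  1.59972325]), 'dq': array([ 0.00174731, -0.00055   ,  0.00052533, -0.00056646,  0.00138516,
        0.00075249,  0.0066704 ]), 'joint_efforts': array([ 9.76494950e-03, -5.48822773e+01, -9.01378132e-01, -3.03038156e+01,
        4.82206175e-02,  8.30500550e-02, -3.06082761e-02]), 'position': array([ 0.47351764, -0.25117308,  0.24369539]), 'ee_rot': array([-4.88357929e-01, -3.10330608e+00,  2.16092711e-05]), 'force': array([-0.38006341,  1.21413435, -0.44288153]), 'ft_torque': array([ 0.10007452, -0.06885284,  0.01504177]), 'width': 1.0007598000829927}
[[-9.51668165e-01  3.07128139e-01 -9.68348122e-05]
 [ 3.07128140e-01  9.51668170e-01  1.31198992e-06]
 [ 9.25575575e-05 -2.84921167e-05 -9.99999995e-01]]
```

View pics/w1.png

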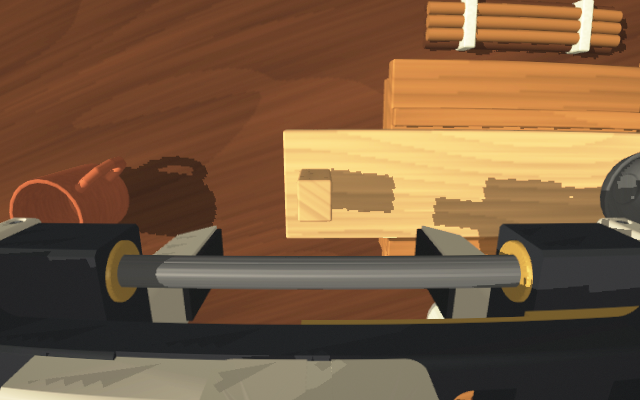

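View pics/side1.png

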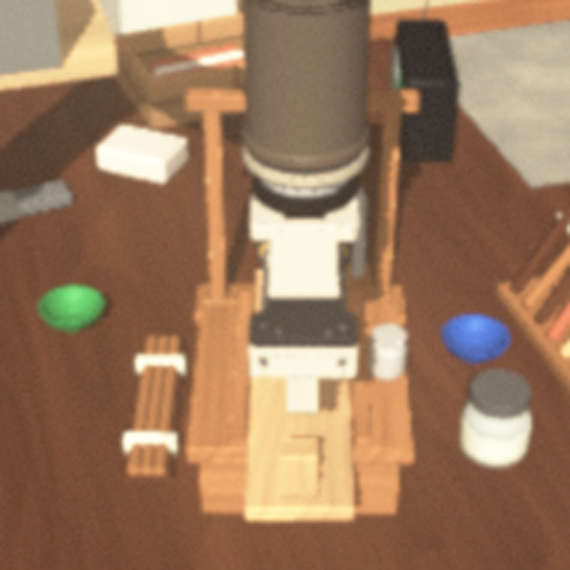

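```bash
python3 - <<'E'
import cv2
a=cv2.imread("pics/w1.png")[120:250,270:410]
cv2.imwrite("pics/w1c.png",cv2.resize(a,None,fx=5,fy=4.5,interpolation=cv2.INTER_CUBIC))
E
```

```text
(no output)
```

View pics/w1c.png

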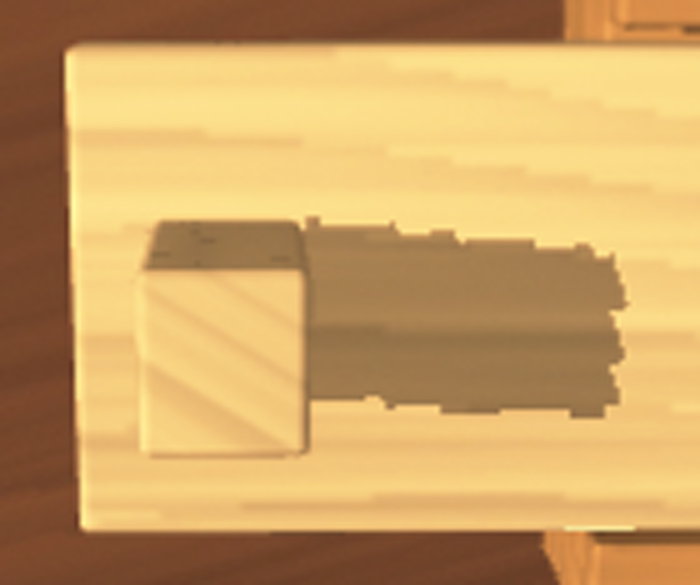

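```bash
python3 - <<'E'
from h import *
import pickle;c=pickle.load(open("w1.pkl","rb"))
W=lambda u,v:((u+.5)/5-.5+270,(v+.5)/4.5-.5+120)
P=np.array([onz("wrist",W(*p),.149,c) for p in((142,269),(305,269),(307,455),(142,453))])
print(P,P.mean(0))
Q=np.array([onz("wrist",W(*p),.104,c) for p in((66,46),(80,530))]);m=Q.mean(0);print(Q,m)
for y in(71.7,72.3):
    d=np.array([np.cos(np.radians(y)),np.sin(np.radians(y))]);print(m[:2]+.025*d)
e=np.array([onz("wrist",W(*p),.104,c) for p in((80,43),(690,43),(80,531),(690,531))])
print([np.degrees(np.arctan2(*(e[b]-e[a])[[1,0]])) for a,b in((0,1),(2,3))])
E
```

```text
[[ 0.45316618 -0.25955352  0.149     ]
 [ 0.45989483 -0.23872536  0.149     ]
 [ 0.48784133 -0.24719905  0.149     ]
 [ 0.48051892 -0.26882231  0.149     ]] [ 0.47035532 -0.25357506  0.149     ]
[[ 0.42060026 -0.26363183  0.104     ]
 [ 0.50507342 -0.29072218  0.104     ]] [ 0.46283684 -0.277177    0.104     ]
[ 0.47068665 -0.25344137]
[ 0.47043766 -0.25336047]
[np.float64(72.23220112413134), np.float64(72.00625192737749)]
```

The wrist crop shows the block top centred at about wrist (315,200), which is world (0.4705, -0.2535), with yaw 72.1° matching the jaws. I correct by a few mm and descend.

```bash
python3 -m crank '[[1,-0.0075,-0.006,-0.04,0],[1,0,0,-0.07,0],[1,0,0,-0.07,0],[1,0,0,-0.06,0],[1,0,0,-0.03,0],[1,0,0,-0.014,0],[1,0,0,0,0],[1,0,0,0,0]]'
python3 -m crank '[[0.8,0,0,0,0],[0.7,0,0,0,0],[0.6,0,0,0,0],[0.5,0,0,0,0],[0.45,0,0,0,0],[0.4,0,0,0,0],[0.38,0,0,0,0],[0.36,0,0,0,0]]'
```

```text
clock: 2.25
position: [0.4709, -0.2538, 0.1307]
ee_rot: [0.488, 3.103, -0.0]
force: [-0.4, -0.1, -0.0]
width: 0.999
clock: 2.92
position: [0.4704, -0.2537, 0.1301]
ee_rot: [-0.488, -3.103, -0.0]
force: [0.4, 0.3, -0.4]
width: 0.467
```

```bash
python3 - <<'E'
from h import *
cv2.imwrite("pics/w2.png",arm.get_image("wrist")[:,:,::-1])
cv2.imwrite("pics/side2.png",cv2.resize(arm.get_image("side")[100:290,230:420,::-1],None,fx=3,fy=3,interpolation=cv2.INTER_CUBIC))
E
```

```text
(no output)
```

View pics/w2.png

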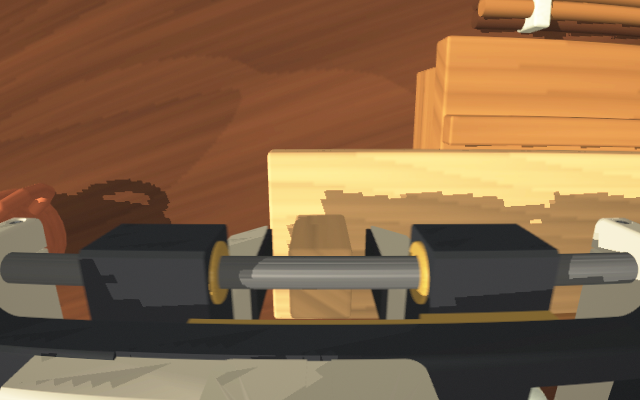

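View pics/side2.png

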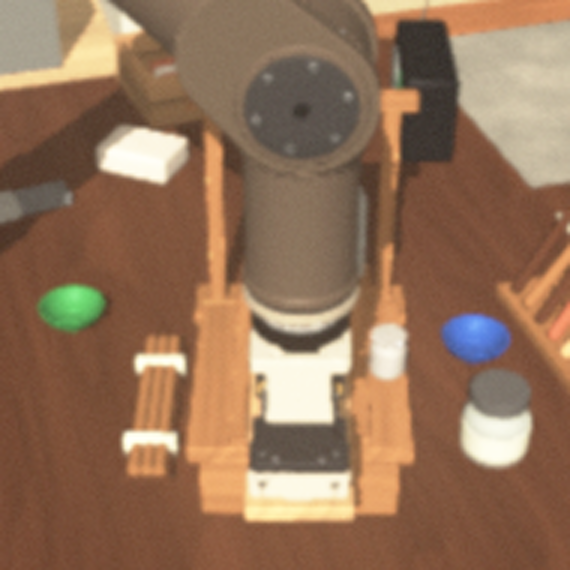

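The block sits centred between the jaws, at wrist (322,265) between pads at 268 and 370. I close gently.

```bash
python3 -m crank '[[0.34,0,0,0,0],[0.33,0,0,0,0],[0.32,0,0,0,0],[0.31,0,0,0,0],[0.3,0,0,0,0],[0.29,0,0,0,0],[0.28,0,0,0,0],[0.27,0,0,0,0]]' 15
python3 -m crank '[[0.26,0,0,0,0],[0.25,0,0,0,0],[0.24,0,0,0,0],[0.23,0,0,0,0],[0.2,0,0,0,0],[0.15,0,0,0,0],[0,0,0,0,0],[0,0,0,0,0]]' 15
python3 -m crank '[[0,0,0,0,0],[0,0,0,0,0],[0,0,0,0,0],[0,0,0,0,0],[0,0,0,0,0],[0,0,0,0,0],[0,0,0,0,0],[0,0,0,0,0]]' 40
python3 -c "
from h import *
o=arm.observe();print(o['position'],o['force'],o['ft_torque'],o['width'])"
```

```text
clock: 3.68
position: [0.4704, -0.2537, 0.1301]
ee_rot: [-0.488, -3.104, -0.0]
force: [-0.2, 0.7, -0.1]
width: 0.276
clock: 4.35
position: [0.4705, -0.2534, 0.1301]
ee_rot: [-0.487, -3.104, -0.001]
force: [1.2, 3.8, 0.9]
width: 0.262
clock: 5.02
position: [0.4704, -0.2538, 0.1301]
ee_rot: [-0.488, -3.103, -0.0]
force: [1.3, 4.6, 0.6]
width: 0.258
[ 0.47039656 -0.25376006  0.13013883] [1.25745437 4.59640024 0.64649357] [ 0.93966188 -0.21336898  0.13403114] 0.2583379134624943
```

```bash
python3 -m crank '[[0,0.0008,0.0024,0,0],[0,0.0015,0.0048,0,0],[0,0.0023,0.0071,0,0],[0,0.003,0.0095,0,0],[0,0.0031,0.0095,0,0],[0,0.0023,0.0071,0,0],[0,0.0015,0.0048,0,0],[0,0.0008,0.0024,0,0]]'
python3 - <<'E'
from h import *
o=arm.observe();print(o['position'],o['force'],o['ft_torque'],o['width'])
cv2.imwrite("pics/side3.png",cv2.resize(arm.get_image("side")[100:290,230:420,::-1],None,fx=3,fy=3,interpolation=cv2.INTER_CUBIC))
cv2.imwrite("pics/scene3.png",cv2.resize(arm.get_image("scene")[150:285,250:400,::-1],None,fx=4.4,fy=4.4,interpolation=cv2.INTER_CUBIC))
E
```

```text
clock: 5.68
position: [0.4768, -0.2343, 0.1301]
ee_rot: [0.487, 3.104, 0.0]
force: [-1.2, -2.7, 0.7]
width: 0.256
[ 0.47676052 -0.23426774  0.13014763] [-1.20110677 -2.742067    0.6821576 ] [-0.58298116  0.1473223  -0.00954768] 0.2563006500340796
```

View pics/scene3.png

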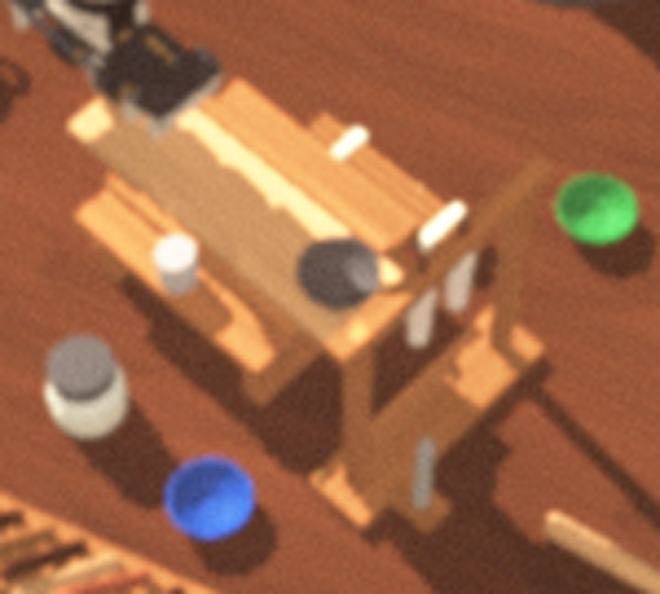

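View pics/side3.png

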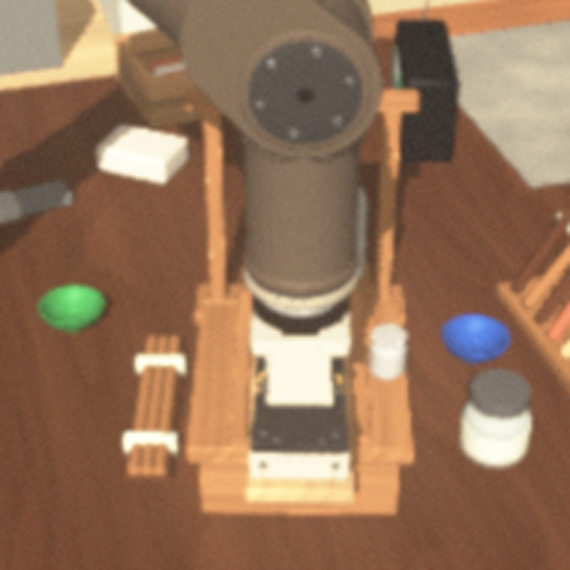

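The board follows the gripper: its front corner is at scene crop (340,355) and the dish is still in place at (338,272). The forces are about 3 N of friction. Next I slide about 80 mm more.

```bash
python3 -m crank '[[0,0.0008,0.0024,0,0],[0,0.0015,0.0048,0,0],[0,0.0023,0.0071,0,0],[0,0.0031,0.0095,0,0],[0,0.0031,0.0095,0,0],[0,0.0031,0.0095,0,0],[0,0.0031,0.0095,0,0],[0,0.0031,0.0095,0,0]]'
python3 -m crank '[[0,0.0031,0.0095,0,0],[0,0.0031,0.0095,0,0],[0,0.0031,0.0095,0,0],[0,0.0031,0.0095,0,0],[0,0.0031,0.0095,0,0],[0,0.0031,0.0095,0,0],[0,0.0031,0.0095,0,0],[0,0.0031,0.0095,0,0]]'
python3 -m crank '[[0,0.0031,0.0095,0,0],[0,0.0031,0.0095,0,0],[0,0.0031,0.0095,0,0],[0,0.0031,0.0095,0,0],[0,0.0023,0.0071,0,0],[0,0.0015,0.0048,0,0],[0,0.0008,0.0024,0,0],[0,0,0,0,0]]'
python3 - <<'E'
from h import *
o=arm.observe();print(o['position'],o['force'],o['ft_torque'],o['width'])
cv2.imwrite("pics/side4.png",cv2.resize(arm.get_image("side")[100:290,230:420,::-1],None,fx=3,fy=3,interpolation=cv2.INTER_CUBIC))
cv2.imwrite("pics/scene4.png",cv2.resize(arm.get_image("scene")[180:270,290:390,::-1],None,fx=6,fy=6,interpolation=cv2.INTER_CUBIC))
E
```

```text
clock: 6.45
position: [0.4847, -0.2095, 0.1301]
ee_rot: [-0.487, -3.104, -0.0]
force: [-2.1, -4.2, 1.2]
width: 0.256
clock: 7.12
position: [0.4946, -0.1793, 0.1302]
ee_rot: [0.488, 3.103, -0.0]
force: [-1.2, -4.3, 1.9]
width: 0.26
clock: 7.78
position: [0.5015, -0.1583, 0.1302]
ee_rot: [0.487, 3.103, 0.0]
force: [-0.4, -2.7, 1.3]
width: 0.254
[ 0.50148041 -0.15825891  0.13018479] [-0.37363296 -2.68011329  1.32691736] [-0.54902909  0.09307804 -0.07260782] 0.25407039963949263
```

View pics/scene4.png

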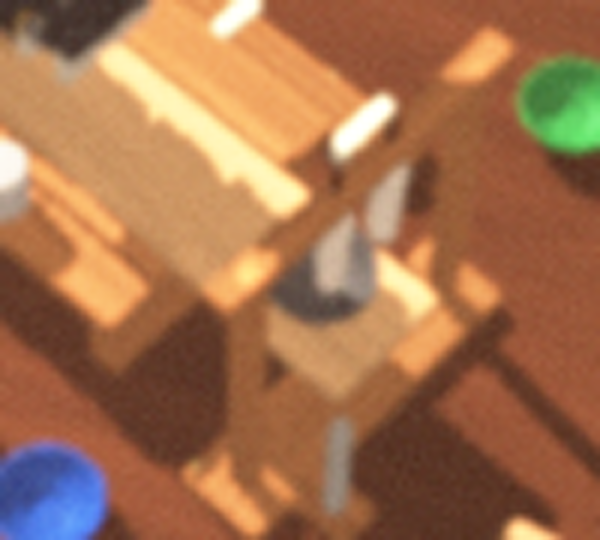

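View pics/side4.png

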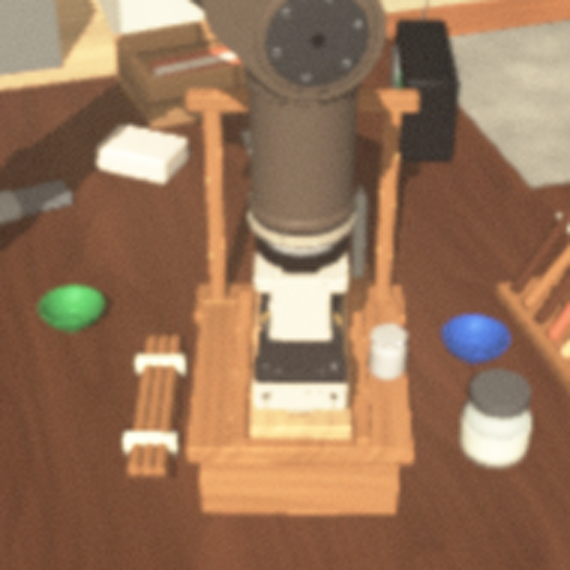

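```bash
python3 - <<'E'
from h import *
C=lambda u,v:((u+.5)/6-.5+290,(v+.5)/6-.5+180)
d=np.array([.3074,.9516]);n=np.array([-d[1],d[0]])
m=onz("scene",C(340,418),.13)
for p in ((343,396),(437,303),(390,350)):
    P=onz("scene",C(*p),.104);print(P,(m-P)[:2]@d,(P-m)[:2]@n)
g=arm.observe()["position"][:2];print(m, (m[:2]-g)@d-.315, (np.array([.6649,.1409])-g)@d-.315)
# expected pixel of front corners if correct from grip
f=g+.315*d
for s in(-.045,.045):
    q=proj("scene",np.r_[f+s*n,.104])[0];print((q-[290,180]+.5)*6-.5)
E
```

```text
[0.63857621 0.1304143  0.104     ] 0.01635425855804285 0.021870731515268884
[0.5583966  0.15477231 0.104     ] 0.01782239594127103 0.10565730459359637
[0.59919417 0.14260166 0.104     ] 0.016862808281781355 0.06309307796121073
[0.66441474 0.13925362 0.13      ] 0.018215450912136555 0.01993131479434762
[336.78409053 397.69310286]
[439.78186683 299.4918612 ]
```

Dish is through the gate, centred at scene crop (325,280), clear below the candles. The front corner is at (343,396) and the marker tip at (340,418), so 17–19 mm remain. I move 14 mm, then remeasure.

```bash
python3 -m crank '[[0,0.0008,0.0024,0,0],[0,0.0015,0.0048,0,0],[0,0.0023,0.0071,0,0],[0,0.0023,0.0071,0,0],[0,0.0023,0.0071,0,0],[0,0.0015,0.0048,0,0],[0,0,0,0,0],[0,0,0,0,0]]'
python3 - <<'E'
from h import *
o=arm.observe();print(o['position'],o['force'],o['ft_torque'],o['width'])
s=np.mean([arm.get_image("scene").astype(float) for _ in range(8)],0)[:,:,::-1]
cv2.imwrite("pics/scene5full.png",s)
cv2.imwrite("pics/scene5.png",cv2.resize(s[215:265,325:375],None,fx=11,fy=11,interpolation=cv2.INTER_CUBIC))
cv2.imwrite("pics/side5.png",cv2.resize(np.mean([arm.get_image("side").astype(float) for _ in range(4)],0)[140:210,320:390,::-1],None,fx=8,fy=8,interpolation=cv2.INTER_CUBIC))
E
```

```text
clock: 8.55
position: [0.5057, -0.1453, 0.1302]
ee_rot: [0.488, 3.103, 0.0]
force: [-0.4, -3.3, 3.2]
width: 0.257
[ 0.50573167 -0.14531849  0.13020832] [-0.38464211 -3.2625866   3.20779995] [-0.6346375   0.09530062 -0.06008145] 0.25652888913600613[ WARN:0@11.108] global loadsave.cpp:1063 imwrite_ Unsupported depth image for selected encoder is fallbacked to CV_8U.
```

View pics/scene5.png

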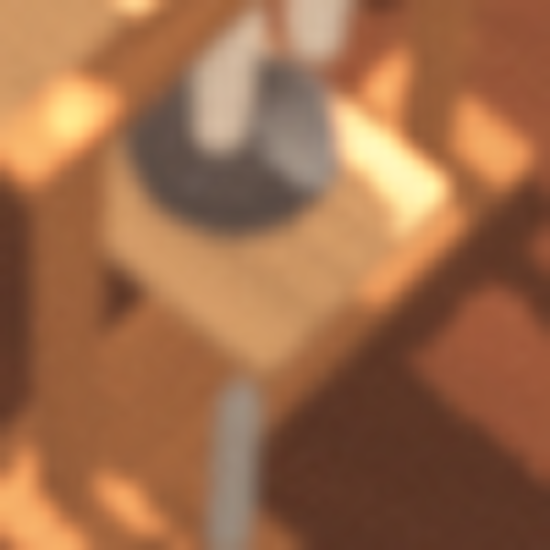

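View pics/side5.png

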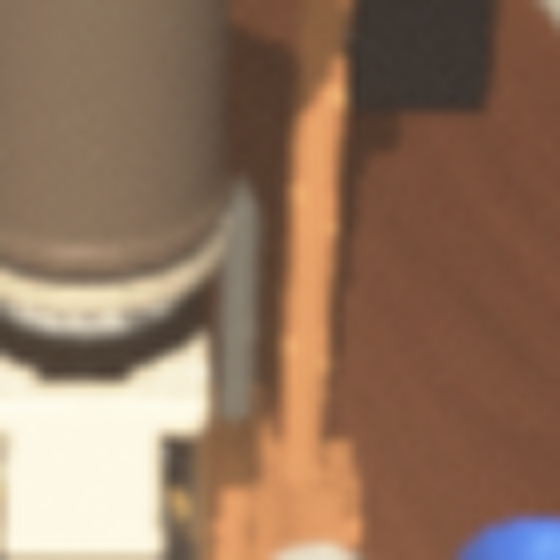

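```bash
python3 - <<'E'
from h import *
s=cv2.imread("pics/scene5full.png")[225:262,335:375]
a=cv2.resize(s,None,fx=15,fy=15,interpolation=cv2.INTER_LANCZOS4)
a=np.clip((a.astype(float)-30)*1.5,0,255)
cv2.imwrite("pics/s5c.png",a.astype(np.uint8))
C=lambda u,v:((u+.5)/11-.5+325,(v+.5)/11-.5+215)
S=lambda u,v:((u+.5)/8-.5+320,(v+.5)/8-.5+140)
d=np.array([.3074,.9516]);n=np.array([-d[1],d[0]])
# triangulate
A=[];b=[]
for nm,uv in(("scene",C(241,374)),("side",S(242,177))):
    o,r=ray(nm,uv);r/=np.linalg.norm(r);M=np.eye(3)-np.outer(r,r);A.append(M);b.append(M@o);print(nm,onz(nm,uv,.13))
X=np.linalg.solve(sum(A),sum(b));print("tri",X)
g=arm.observe()["position"][:2];f=g+.315*d
print("kin remaining",(X[:2]-g)@d-.315)
for s_ in(-.045,.045):
  for z in(.104,.090):
    q=proj("scene",np.r_[f+s_*n,z])[0];print(z,(q-[335,225]+.5)*15-.5)
print("expected tip lateral",(X[:2]-f)@n)
mk=np.r_[f+n*-.065+d*((X[:2]-f)@d),.13]; print((proj("scene",mk)[0]-[335,225]+.5)*15-.5,(proj("scene",X)[0]-[335,225]+.5)*15-.5)
E
```

```text
scene [0.66169157 0.13877027 0.13      ]
side [0.66625749 0.14301691 0.13      ]
tri [0.66391692 0.13895912 0.13313335]
kin remaining 0.004162272627449726
0.104 [211.17206431 356.75225153]
0.09 [208.62995329 383.82464103]
0.104 [468.58022717 109.66458133]
0.09 [464.18633499 138.00277693]
expected tip lateral -0.06315830450227818
[169.96638118 373.73980511] [176.0051175  362.23899642]
```

View pics/s5c.png

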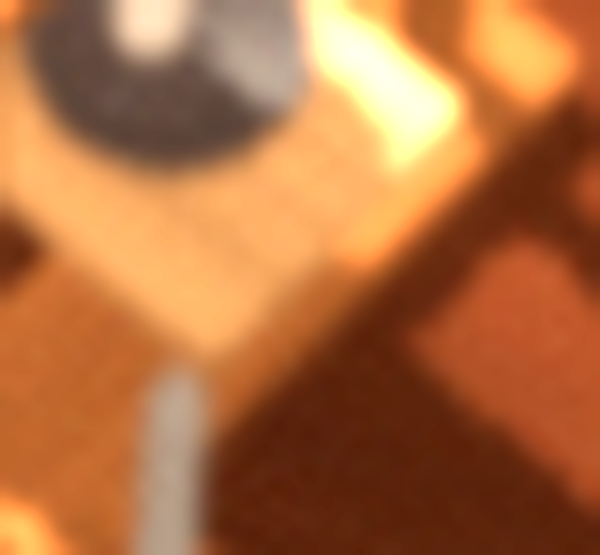

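```bash
python3 - <<'E'
from h import *
from scipy.optimize import least_squares
from scipy.spatial.transform import Rotation
print(arm.observe()["clock"])
sc=cv2.imread("pics/scene5full.png").astype(float); sd=cv2.imread("pics/side0.png").astype(float)
def cen(im,rows,c0,c1):
    out=[]
    for r in rows:
        x=im[r,c0:c1+1]; w=x.max(1)-x.min(1)           # chroma; rod is low
        rel=w/(x.max(1)+1); w=np.clip(np.median(np.r_[rel[:2],rel[-2:]])-rel,0,None); w[w<.25*w.max()]=0
        cols=np.arange(c0,c1+1); out.append((r,(w*cols).sum()/w.sum(),w.max(),(w>0.5*w.max()).sum()))
    return out
a=cen(sc,range(249,266),338,353); b=cen(sd,range(161,193),342,358)
for n_,l in(("scene",a),("side",b)):
    print(n_,[(r,round(c,2),round(m,2),int(k)) for r,c,m,k in l])
E
```

```text
9.15
scene [(249, np.float64(346.79), np.float64(0.18), 4), (250, np.float64(346.47), np.float64(0.31), 4), (251, np.float64(346.21), np.float64(0.39), 4), (252, np.float64(346.16), np.float64(0.4), 4), (253, np.float64(346.13), np.float64(0.4), 4), (254, np.float64(346.09), np.float64(0.39), 4), (255, np.float64(346.09), np.float64(0.39), 5), (256, np.float64(346.03), np.float64(0.39), 5), (257, np.float64(346.02), np.float64(0.41), 5), (258, np.float64(346.0), np.float64(0.4), 5), (259, np.float64(345.99), np.float64(0.41), 5), (260, np.float64(345.89), np.float64(0.41), 5), (261, np.float64(345.57), np.float64(0.41), 4), (262, np.float64(345.26), np.float64(0.4), 4), (263, np.float64(345.19), np.float64(0.41), 4), (264, np.float64(345.19), np.float64(0.35), 4), (265, np.float64(345.32), np.float64(0.22), 3)]
side [(161, np.float64(347.87), np.float64(0.15), 5), (162, np.float64(349.51), np.float64(0.26), 4), (163, np.float64(349.89), np.float64(0.33), 4), (164, np.float64(349.69), np.float64(0.33), 4), (165, np.float64(349.61), np.float64(0.39), 6), (166, np.float64(349.37), np.fl
[... 557 characters left out ...]
64(349.1), np.float64(0.38), 6), (179, np.float64(349.2), np.float64(0.36), 6), (180, np.float64(349.2), np.float64(0.38), 6), (181, np.float64(349.2), np.float64(0.39), 6), (182, np.float64(349.13), np.float64(0.38), 5), (183, np.float64(349.08), np.float64(0.37), 5), (184, np.float64(348.98), np.float64(0.37), 5), (185, np.float64(348.96), np.float64(0.38), 5), (186, np.float64(348.91), np.float64(0.38), 5), (187, np.float64(348.91), np.float64(0.39), 5), (188, np.float64(348.89), np.float64(0.38), 5), (189, np.float64(348.87), np.float64(0.37), 4), (190, np.float64(348.83), np.float64(0.34), 4), (191, np.float64(348.77), np.float64(0.29), 4), (192, np.float64(347.1), np.float64(0.14), 4)]
```

```bash
python3 - <<'E'
from h import *
from scipy.optimize import least_squares
np.set_printoptions(precision=4,suppress=True)
d=np.array([.3074,.9516]);n=np.array([-d[1],d[0]])
sr=[(251,346.21),(253,346.13),(255,346.09),(257,346.02),(259,345.99)]
dr=[(r,c) for r,c in((166,349.37),(168,349.31),(170,349.24),(172,349.13),(174,349.2),(176,349.16),(178,349.1),(180,349.2),(182,349.13),(184,348.98),(186,348.91),(188,348.89))]
zs=np.linspace(.0,.13,60)
def col(nm,xy,rows):
    p=proj(nm,np.c_[np.tile(xy,(60,1)),zs]);o=np.argsort(p[:,1]);return np.interp(rows,p[o,1],p[o,0])
def res(x,bs=0,bd=0):
    s=np.array(sr);t=np.array(dr)
    return np.r_[(col("scene",x,s[:,0])-s[:,1]+bs)/np.sqrt(len(s)),(col("side",x,t[:,0])-t[:,1]+bd)/np.sqrt(len(t))]
g=arm.observe()["position"][:2];f=g+.315*d
for b in((0,0),(.3,0),(0,.3)):
    r=least_squares(res,[.664,.139],args=b);x=r.x;print(b,x,"remaining",(x-f)@d,"lat",(x-f)@n)
    for nm in("scene","side"):print(nm,"tip proj",proj(nm,np.r_[x,.13])[0])
g0=np.array([.4705,-.2536])
for nm,a in(("side",-.17),("side",.17),("scene",.17)):
    s=g0+.145*d
    print(nm,a,[proj(nm,np.r_[s+a*d+w*n,.104])[0] for w in(.045,-.045)])
E
```

```text
(0, 0) [0.6652 0.1407] remaining 0.006255797950141886 lat -0.0638773257741421
scene tip proj [346.547 249.622]
side tip proj [349.7555 162.0852]
(0.3, 0) [0.6648 0.1395] remaining 0.004883344585490633 lat -0.06380538359609941
scene tip proj [346.2626 249.3555]
side tip proj [349.7463 162.3063]
(0, 0.3) [0.664  0.1403] remaining 0.005440682369570465 lat -0.06283696775340088
scene tip proj [346.5769 249.2732]
side tip proj [349.4428 162.2146]
side -0.17 [array([310.6798, 268.9839]), array([347.3756, 269.4996])]
side 0.17 [array([315.1598, 189.5383]), array([344.4256, 189.7874])]
scene 0.17 [array([342.158 , 212.6967]), array([324.9643, 228.3159])]
```

Column fits of the rod in both views, together with the tip rows, put the remaining distance at 4.5–6 mm. I move 4.5 mm and recheck.

```bash
python3 -m crank '[[0,0.0008,0.0024,0,0],[0,0.0011,0.0034,0,0],[0,0.0011,0.0034,0,0],[0,0.0006,0.0019,0,0],[0,0,0,0,0],[0,0,0,0,0],[0,0,0,0,0],[0,0,0,0,0]]'
python3 - <<'E'
from h import *
np.set_printoptions(precision=4,suppress=True)
o=arm.observe();print(o['clock'],o['position'],o['force'],o['ft_torque'],o['width'])
s=np.mean([arm.get_image("scene").astype(float) for _ in range(10)],0)[:,:,::-1]
np.save("s6.npy",s)
d=np.array([.3074,.9516]);n=np.array([-d[1],d[0]]);f=o["position"][:2]+.315*d
a=cv2.resize(s[225:262,335:375].astype(np.float32),None,fx=15,fy=15,interpolation=cv2.INTER_CUBIC)
a=np.clip((a-30)*1.5,0,255).astype(np.uint8);b=a.copy()
q=lambda P:tuple(int(v) for v in ((proj("scene",P)[0]-[335,225]+.5)*15-.5))
cv2.line(b,q(np.r_[f-.045*n,.104]),q(np.r_[f+.045*n,.104]),(0,255,0),1)
cv2.line(b,q(np.r_[f-.045*n,.09]),q(np.r_[f+.045*n,.09]),(255,255,0),1)
for k in(-.003,0,.003):
    p=f-.065*n+k*d; cv2.line(b,q(np.r_[p,.13]),q(np.r_[p,.07]),(255,0,255),1)
    cv2.circle(b,q(np.r_[p,.13]),3,(255,0,0),1)
cv2.imwrite("pics/s6a.png",a);cv2.imwrite("pics/s6b.png",b)
E
```

```text
clock: 9.82
position: [0.5068, -0.1415, 0.1302]
ee_rot: [-0.488, -3.103, 0.001]
force: [-1.6, -5.0, 3.7]
width: 0.258
9.8167 [ 0.5068 -0.1415  0.1302] [-1.5734 -5.0117  3.6681] [-0.8991  0.2587 -0.0276] 0.2579433554374096
```

View pics/s6a.png

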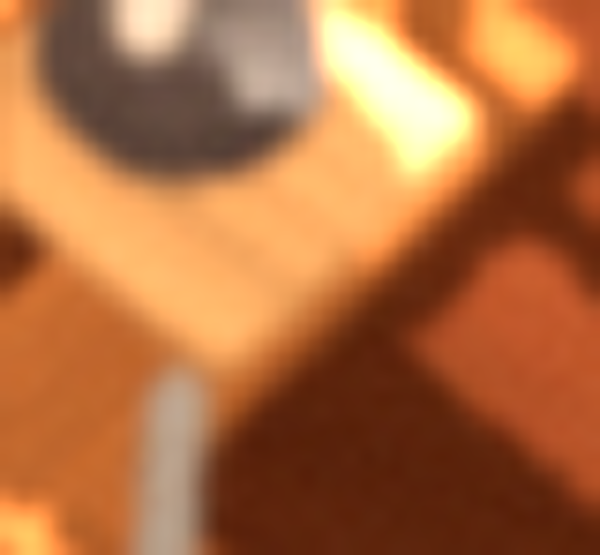

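View pics/s6b.png

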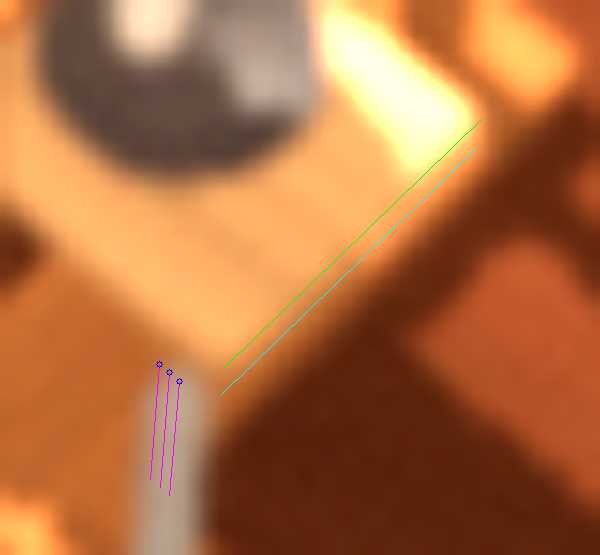

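```bash
python3 - <<'E'
import cv2,numpy as np
s=np.load("s6.npy")[190:262,320:382].astype(np.float32)
cv2.imwrite("pics/p1.png",np.clip((cv2.resize(s,None,fx=8,fy=8,interpolation=cv2.INTER_CUBIC)-20)*1.3,0,255))
a=cv2.imread("pics/side0.png")[135:205,292:368]
cv2.imwrite("pics/p2.png",cv2.resize(a,None,fx=9,fy=8,interpolation=cv2.INTER_CUBIC))
E
```

```text
[ WARN:0@0.052] global loadsave.cpp:1063 imwrite_ Unsupported depth image for selected encoder is fallbacked to CV_8U.
```

View pics/p1.png

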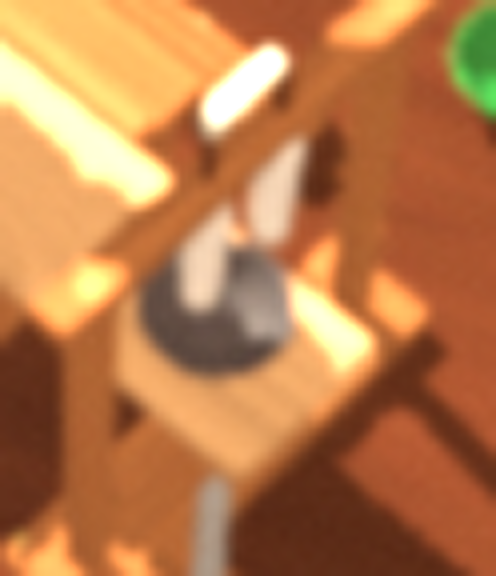

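View pics/p2.png

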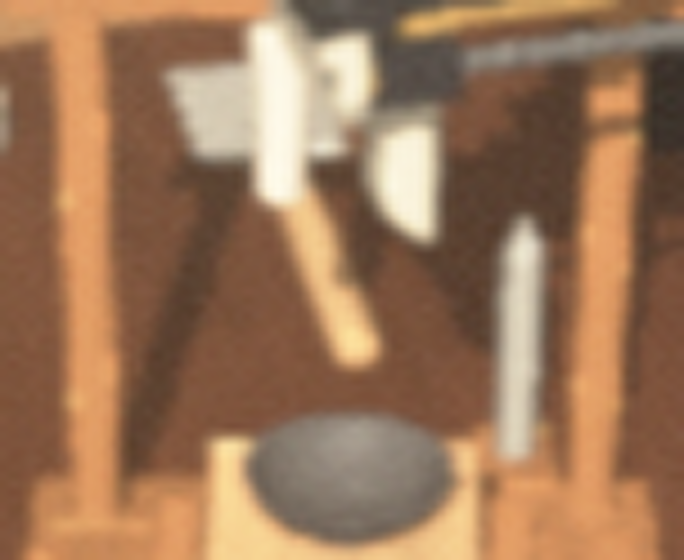

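```bash
python3 - <<'E'
from h import *
from scipy.optimize import least_squares
np.set_printoptions(precision=4,suppress=True)
o=arm.observe();g=o["position"][:2]
P=lambda u,v:((u+.5)/8-.5+320,(v+.5)/8-.5+190)
Q=lambda u,v:((u+.5)/9-.5+292,(v+.5)/8-.5+135)
ob=[("scene",P(89,450),-.05,-.09),("scene",P(90,380),-.05,-.09),("scene",P(369,200),-.05,.09),("scene",P(362,260),-.05,.09),
("scene",P(211,530),0,-.065),("scene",(346.09,255),0,-.065),("scene",P(203,260),-.05,-.022),("scene",P(272,200),-.05,.022),
("side",Q(89,250),-.05,.09),("side",Q(95,400),-.05,.09),("side",Q(606,250),-.05,-.09),("side",Q(595,400),-.05,-.09),("side",Q(521.5,330),0,-.065),("side",(349.15,176),0,-.065),("side",Q(277,180),-.05,.022)]
zs=np.linspace(0,.27,40)
def colm(nm,xy,row):
    p=proj(nm,np.c_[np.tile(xy,(40,1)),zs]);k=np.argsort(p[:,1]);return np.interp(row,p[k,1],p[k,0])
def res(x,yaw,full=False):
    th=np.radians(yaw if len(x)<3 else x[2]);d=np.array([np.cos(th),np.sin(th)]);n=np.array([-d[1],d[0]])
    return np.array([colm(nm,x[:2]+a*d+b*n,uv[1])-uv[0] for nm,uv,a,b in ob])
for x0,yaw in(([.603,.16],72.1),([.603,.16],71.9),([.603,.16,72.1],0)):
    r=least_squares(res,x0,args=(yaw,));t=np.radians(yaw or r.x[2]);d=np.array([np.cos(t),np.sin(t)]);n=np.array([-d[1],d[0]])
    dd=np.array([.3074,.9516]);f=g+.315*dd
    print(r.x,"remaining",(r.x[:2]-f)@dd,"lat",(r.x[:2]-f)@np.array([-dd[1],dd[0]]));print(r.fun)
    mk=np.r_[r.x[:2]-.065*n,.13];print(proj("scene",mk),proj("side",mk))
E
```

```text
[0.6041 0.1611] remaining 0.0029202629596109296 lat 0.0004334179107251231
[ 0.0942  0.1334 -0.3197 -0.5214  0.1179  0.0352  0.1265  0.289  -0.0818
 -0.0521 -0.2955 -0.1306 -0.1531  0.189   0.5704]
[[346.5677 249.848 ]] [[349.9279 161.9857]]
[0.6042 0.1611] remaining 0.0029472604458869915 lat 0.00033209007215076014
[ 0.047   0.0845 -0.2281 -0.4324  0.0543 -0.0286  0.1289  0.327  -0.0965
 -0.0663 -0.3121 -0.1467 -0.1195  0.2226  0.5475]
[[346.504  249.8305]] [[349.9609 162.018 ]]
[ 0.6044  0.1611 71.5862] remaining 0.0029874533637550896 lat 0.00017312247220655928
[-0.0268  0.008  -0.0848 -0.293  -0.0455 -0.1288  0.1324  0.3864 -0.1188
 -0.0879 -0.3388 -0.1725 -0.0673  0.2748  0.5118]
[[346.4039 249.8022]] [[350.0122 162.0692]]
```

The joint rack fit (posts, rod and candles) gives +2.9 mm, and the tip rows suggest about +1 mm. I make a final shift of 2 mm.

```bash
python3 -m crank '[[0,0.0004,0.0012,0,0],[0,0.0007,0.0023,0,0],[0,0.0005,0.0015,0,0],[0,0,0,0,0],[0,0,0,0,0],[0,0,0,0,0],[0,0,0,0,0],[0,0,0,0,0]]'
python3 -m crank '[[0,0,0,0,0],[0,0,0,0,0],[0,0,0,0,0],[0,0,0,0,0],[0,0,0,0,0],[0,0,0,0,0],[0,0,0,0,0],[0,0,0,0,0]]'
python3 - <<'E'
from h import *
o=arm.observe();print(o['clock'],o['position'],o['force'],o['ft_torque'],o['width'],o['dq'].round(4))
s=np.mean([arm.get_image("scene").astype(float) for _ in range(4)],0)[:,:,::-1]
cv2.imwrite("pics/f1.png",cv2.resize(s[160:265,255:390].astype(np.float32),None,fx=5.5,fy=5.5,interpolation=cv2.INTER_CUBIC).clip(0,255).astype(np.uint8))
cv2.imwrite("pics/f2.png",arm.get_image("side")[:,:,::-1]);cv2.imwrite("pics/f3.png",arm.get_image("wrist")[:,:,::-1])
E
```

```text
clock: 10.98
position: [0.5074, -0.1397, 0.1302]
ee_rot: [-0.489, -3.103, 0.001]
force: [-0.9, -5.2, 4.0]
width: 0.257
clock: 11.65
position: [0.5074, -0.1397, 0.1302]
ee_rot: [-0.489, -3.103, 0.001]
force: [-1.7, -4.5, 4.4]
width: 0.256
11.65 [ 0.50741757 -0.13965105  0.13024942] [-1.70254053 -4.4692082   4.4340764 ] [-0.96280917  0.23848357 -0.04408357] 0.2561849258724739 [-0.0005 -0.0011 -0.0004 -0.0014  0.0001 -0.0004  0.001 ]
```

View pics/f1.png

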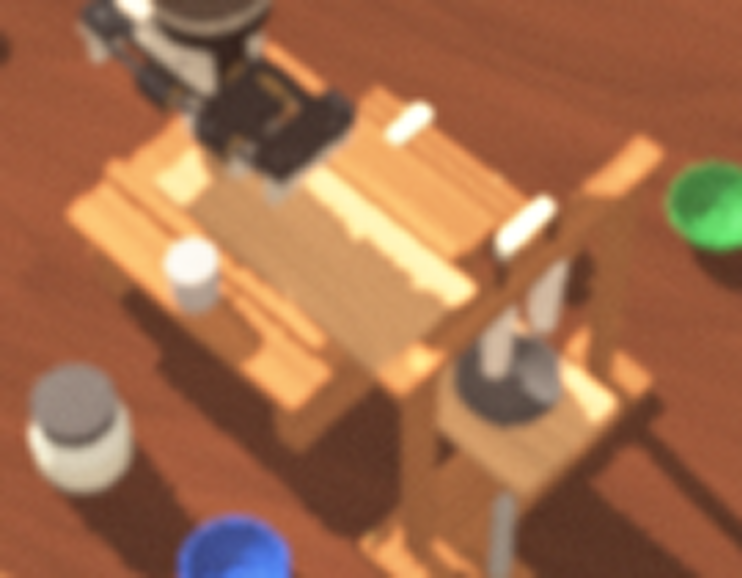

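View pics/f2.png

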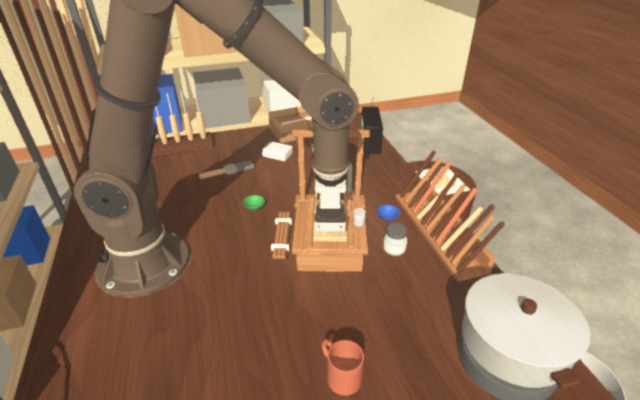

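View pics/f3.png

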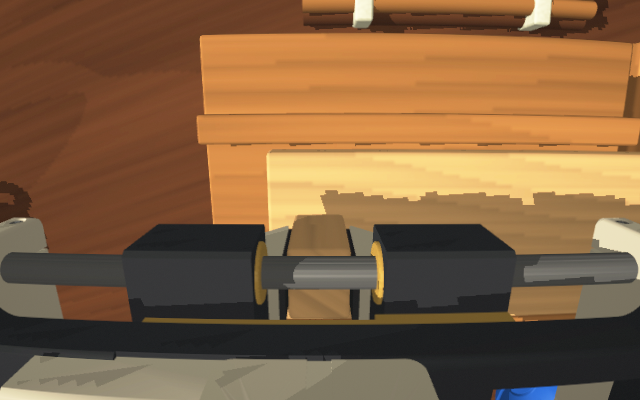

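```bash
python3 - <<'E'
from h import *
d=np.array([.3074,.9516]);n=np.array([-d[1],d[0]])
F=lambda u,v:((u+.5)/5.5-.5+255,(v+.5)/5.5-.5+160)
g=arm.observe()["position"][:2]
P=onz("scene",F(508,377),.127)[:2]-g
print("now",P@d-.315,P@n)
S=lambda u,v:((u+.5)/4-.5+235,(v+.5)/3.5-.5+115)
P=onz("side",S(384,278),.128)[:2]-np.array([.4704,-.2537]);print("before side",P@d-.315,P@n)
C=lambda u,v:((u+.5)/4.4-.5+250,(v+.5)/4.4-.5+150)
P=onz("scene",C(338,272),.127)[:2]-np.array([.4768,-.2343]);print("after 20mm",P@d-.315,P@n)
E
```

```text
now -0.055922000010251216 -0.00023705369409798838
before side -0.056626251131377425 -0.002688445729574218
after 20mm -0.055521664520315206 -0.0007229654406478436
```

The dish hasn't moved on the board: it is 56 mm behind the front end both before and after. The board is held flat and at rest, so I hand the job in.

```bash
python3 -c "
from cell import arm
print(arm.sign_off(),arm.observe()['clock'])"
```

```text
the job is handed in; nothing more can be done
the job is handed in; nothing more can be done
```

I gripped the block fore and aft with 40 N and slid the board about 121 mm outward, passing the dish under the candles. I handed the job in at about 12 s, still holding the board.

**Last checks:**
- **Board:** it was flat and at rest, and the gripper's height stayed at 130 mm throughout the slide. The gripper was holding it down with about 4 N, so it was not tipping.
- **Dish:** it stayed in place, 56 mm behind the front end before and after the slide, to within about 1 mm.
- **Other objects:** they looked untouched in the last pictures.

**Front end against the marker:** my two measurements disagreed by 2–3 mm. Before the last 2 mm shift, the fit of the posts, rod and candles said 2.9 mm remained, while the marker tip's image row suggested about 1 mm. I estimate the front end is level within about 1–2 mm. I did not measure it again after that shift.

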